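# Switch off the pantry lamp and free its battery slide

### The arm

A 6-joint arm with a two-finger parallel gripper is mounted at the origin on the work surface. World frame = base frame: x ahead of the robot, y to its left, z up, the work surface at z = 0. Lengths are in m, angles in rad, forces in N, time in s.
With the tool pointing down it reaches from about 0.375 to 0.9 m from the base axis. Payload 3.1 kg.
Tool frame: the origin (TCP) lies midway between the tips of the shut fingers; the grasp point (between the pads) lies 19 mm behind it; z points along the fingers, y is the line along which they close (so a half turn about z gives the same grasp; the last joint's range is limited). The gripper opens to 85 mm and grips with 20 to 120 N. Pads are 22 mm wide; open, the fingers measure 114 mm over their backs; the gripper's body (76 mm by 85 mm) begins 54 mm behind the grasp point. The pads swing forward as they close: fully open they stand 13 mm farther back than shut.
Start: joints at [1.145, 0.527, 1.433, -0, 1.181, -0.178], TCP at [0.153, 0.606, 0.231] pointing down, gripper open.
Joint ranges: [-3.08, 3.08], [-0.75, 2.2], [0.22, 2.44], [-1.43, 4.57], [0, 2.65], [-2.85, 2.85]. Speed limits (rad/s): [2.79, 2.79, 3.14, 3.14, 3.14, 3.14].

### API

Orientations are given as a unit quaternion [x, y, z, w].
In Python, from station import manip gives the robot as it stands.
- The arm moves only by the tool step_arm, never from a script. Its argument "targets" is text: rows parted by semicolons, each of 4 numbers parted by spaces: the shift along the tool's x, y, z in mm, then the turn about the tool's z in degrees. A call has 1 to 12 rows; each row is the pose to reach, as a shift and turn from the pose commanded when the call began, along the tool's axes at that moment; what a row does not reach only later rows make up. A row lasts 1/10 s, in which the tool goes at most 50 mm and 8.59 degrees, less where a joint would pass 70% of its speed; a pose out of reach is approached as far as the arm can. A call with a gripper value outside its range is refused whole. "gripper" is the closure, from 0 (fully open) to 1 (shut), set as the call begins (left out, the last holds). The fingers move at their own pace and stop on an object; "squeeze" is the grip in N (left out, the last holds). Time passes only in rows, so rows that repeat a pose let the fingers close. It gives the time, the measured TCP pose, the force, the opening and the grip force at its end, in the units of the state.
- manip.sense(): the state, without advancing time (a new reading comes with each control period).
- manip.snapshot(name): name is "scene" or "side" or "wrist"; returns the picture (420x560x3 uint8, red, green, blue); there is no depth.
- manip.get_calibration(name): a dict with "fov_y" (degrees; the focal length in pixels is half the picture's height over the tangent of half this angle, whatever the lens; pixels are square), "cx", "cy" (the principal point, pixels), "extrinsics" (4x4, takes a point from camera to world coordinates); the wrist camera has in their place "tool_from_camera" (4x4, takes a point from camera to tool coordinates, whose origin is the TCP and whose axes are the flange's). Camera axes: x right, y down, z forward; pixel columns grow to the right and rows downward; lengths in m; the calibration is good to about 2 mm. A picture is of the moment at which its call begins: read the wrist's pose just before it. get_calibration takes no time and is no camera call.
- manip.sign_off(): hands the job in; it is judged then, once.
Trained networks look in the newest picture that a camera, given by its name, has taken for a name from the list of things; names that differ only in an ending like _2 or _b are one class to them, and where a whole thing is asked for, a point or a joint stands for the part that bears it (a point fixed in the world has none). Each returns a list of dicts, best first, with "p" (0 to 1); they miss things now and then, are a little off and sometimes report something else, mostly with a low value. They report only what shows in the picture. A call takes as long as a camera call. They do not tell look-alikes from the thing itself.
- manip.recognise(camera, query): "position" ([column, row] in pixels, amid what is visible of it).
- manip.masks_of(camera, query): "pixels" (420x560 bool, what is visible of it) and "position" ([column, row] in pixels, amid what is visible of it).
- manip.mark_of(camera, query): "position" ([column, row] in pixels: a listed point, or the origin of a listed thing).
The state is a dict: "t": time; "q": joint angles; "qd": joint speeds; "tau": joint torques, N m; "tcp_pos": TCP position; "tool_rot": TCP orientation; "force": force on the tool from outside, world axes, zero at the start; "ft_torque": the same for the moment, N m; "finger_gap": opening from 0.0 (shut) to 1.0 (fully open); "gripper_force": force on a finger pad.
Only numpy, scipy, OpenCV 4.12 (cv2) and the standard library are available. Lean on these libraries where they do the work, as an engineer would, in place of code of your own. Each camera call takes 0.05 s, during which the arm holds its last target. There are 200 camera calls.

### The job

The battery of the under-cabinet lamp needs charging. Switch the lamp off at its dial (pull it up, turn it clockwise to its stop, push it back in); then take the release pin from its wooden stand, find by feel which of the three wells in the grey battery slide hides the sprung release, and keep that release pressed with the pin while pushing the slide all the way out of the lamp's end. Finally put the pin back upright in its stand, collar down on the wood, and leave everything else on the counter where it is.

Things in the scene. Friction and masses are not known exactly. Their poses are not given: they have to be found in the camera images.
- lamp: White under-cabinet lamp bar, fixed flat on the counter, 300 long x 110 wide x 52 high (mm). Origin: on its underside, 130 mm from its +x end and 170 mm from its -x end; x along its length, z up. On top, from -x to +x: a grey switch dial 135 mm towards -x of the origin, the clear lens, and at the +x end a grey battery slide between two 11 mm side rails, its top level with them at z = 52 mm.
- dial_grip (a point): On the upright axis of the switch dial, at the height to grip it, 25 mm above the lamp's top. The dial is a disc 46 mm across with an upright bar grip 42 mm long (along this point's x), 14 mm thick (along its y), from 4 to 34 mm above the lamp's top; it turns and lifts with the dial.
- dial (a joint): Angle of the switch dial in rad: 0 on (bar along the lamp's length), 1.05 off, at its stop, 60 degrees clockwise from above. Locked unless the dial is pulled up by more than about 8 mm; it can be pushed back in only within about 0.17 rad of 0 or of 1.05. Turns with little friction.
- dial_lift (a joint): How far the dial is pulled up, in m: 0 pushed in, 0.010 fully up. Moving it takes about 2 N and it stays where it is left.
- slide_top (a point): Centre of the top face of the grey battery slide (110 x 86 mm, 24 mm thick), axes as the lamp's: the slide travels along +x, out of the lamp's end. It starts 73 mm along +x from the lamp's origin. Across its top, 28 mm towards -x of this point, is a row of three identical round wells; three low ribs run across its +x half.
- slide (a joint): Travel of the battery slide in m: 0 fully in (latched, with 1 mm of play), 0.070 fully out at its stop. It rubs with about 3 N.
- well_left (a point): Centre of the mouth, level with the slide's top, of the well at y = +26 mm; moves with the slide. 16 mm bore straight down, black disc with its top 12 mm below the mouth. All three wells look alike; only one disc, a different one each time and not to be told by looking, is the sprung release: it starts to give at 2 N and bottoms 8 mm deeper at 6 N. The other two discs are solid.
- well_mid (a point): Centre of the mouth, level with the slide's top, of the well at y = 0 mm; moves with the slide. 16 mm bore straight down, black disc with its top 12 mm below the mouth. The slide is unlatched only while the sprung disc is at least 5 mm down; the catch drops in again at about 20 and 40 mm of travel, so keep the disc down until the slide is past 56 mm.
- well_right (a point): Centre of the mouth, level with the slide's top, of the well at y = -26 mm; moves with the slide. 16 mm bore straight down, black disc with its top 12 mm below the mouth. A fingertip does not fit into a well, the pin does.
- pin: Release pin tool, upright in its stand, 106 mm tall, 70 g. Origin: the tip of the steel pin, z up along the tool. Pin 8 mm thick from z = 0 to 45 mm; round collar 30 mm across from z = 45 to 51; dark wooden handle from z = 51 to 106 mm, 24 mm wide along its x and 16 mm thick along its y (grasp across y).
- pin_grip (a point): On the tool's axis at z = 80 mm: the height to grip the handle.
- pin_collar (a point): On the tool's axis at the underside of the collar, z = 45 mm; when the tool is put away the collar rests on the stand's top.
- stand_mouth (a point): Centre of the mouth of the stand's hole, at the top of the fixed light wooden block 64 x 64 x 56 mm. The hole is 16 mm across, 50 mm deep, with a 3 mm chamfer.
- tin: Bystander, to be left where it is: low steel food tin, 60 mm across, 55 mm tall. Origin: centre of its underside.
- mug: Bystander, to be left where it is: white mug, 80 mm across, 90 mm tall. Origin: centre of its underside.
- oil: Bystander, to be left where it is: green oil bottle, 64 mm across, 200 mm tall. Origin: centre of its underside.
- bowl: Bystander, to be left where it is: blue bowl, 100 mm across, 50 mm tall. Origin: centre of its underside.
- mill: Bystander, to be left where it is: dark wooden pepper mill, 52 mm across, 135 mm tall. Origin: centre of its underside.
- spoon: Bystander, to be left where it is: wooden spoon lying on the counter. Origin: middle of its length.
- jar: Bystander, to be left where it is: glass jar, 70 mm across, 100 mm tall. Origin: centre of its underside.
Not all that is in view belongs to the job. Of the things shaped like the part that bears stand_mouth, the wooden one is meant.

How it is judged:
On the way, in this order (a step that is already met when the one before it is completed fails the run):
1. the dial is turned off (past 0.87 rad) and pushed back in (within 2.5 mm) (value of joint dial above 0.87 rad and value of joint dial_lift below 0.0025 m), for 0.1 s.
2. the pin is lifted out of its stand (z of pin in the frame of stand_mouth above 0.01 m), for 0.1 s.
3. the pin's tip holds the sprung release down (at least 4.5 mm) in its well, the slide still in (((horizontal distance between pin and well_left below 0.009 m and z of pin in the frame of slide_top below -0.0165 m) or (horizontal distance between pin and well_mid below 0.009 m and z of pin in the frame of slide_top below -0.0165 m) or (horizontal distance between pin and well_right below 0.009 m and z of pin in the frame of slide_top below -0.0165 m)) and value of joint slide below 0.03 m), for 0.1 s.
4. the slide is pushed out past 58 mm with the pin's tip still in a well (value of joint slide above 0.058 m and ((horizontal distance between pin and well_left below 0.012 m and z of pin in the frame of slide_top below 0 m) or (horizontal distance between pin and well_mid below 0.012 m and z of pin in the frame of slide_top below 0 m) or (horizontal distance between pin and well_right below 0.012 m and z of pin in the frame of slide_top below 0 m))), for 0.05 s.
At the end, for the whole second after the job is handed in: The dial is off (past 0.87 rad) and pushed in (within 2.5 mm); the slide is out by more than 58 of its 70 mm; the pin is at rest upright (within 7 degrees) in its stand, its collar within 4 mm of the wood and 8 mm of the hole's centre (all of step 1 and value of joint slide above 0.058 m and horizontal distance between pin_collar and stand_mouth below 0.008 m and z of pin_collar in the frame of stand_mouth below 0.004 m and angle between pin's own z axis and vertical below 0.12 rad and linear speed of pin below 0.02 m/s); the robot touches nothing.
It fails at once if one of the bystanders is moved by more than 30 mm (distance of any of tin, mug, oil, bowl, mill, spoon, jar from where it was at the start of the episode above 0.03 m).
It also fails if it takes over 72 s, if anything falls off the work surface, if the arm or the gripper's body presses on something with over 40 N, if the wrist force passes 120 N, or if a joint passes its speed limit or range.

## Working session

There is one attempt and no reset: what is moved stays moved. The work goes in short steps, Python scripts to look and compute and a tool call to move; the robot and the scene stay as the last step left them, time stands still between calls to the robot, and variables do not carry over. Pictures are saved under pics/ and viewed, at most 10 in all, crops included, and the job is handed in when it is done.

Besides the shell and the picture viewer there is one more tool, called after "Call:" as a command line: name --argument value ..., lists and objects as JSON in quotes. step_arm: Moves the arm, as the interface text tells. Its arguments: {"type":"object","properties":{"targets":{"type":"string"},"gripper":{"type":"number"},"squeeze":{"type":"number"}},"required":["targets"]}

```bash
ls; mkdir -p pics
cat > h.py <<'E'
import numpy as np, cv2
from station import manip
from scipy.spatial.transform import Rotation as R
def cam(name,st=None):
    c=manip.get_calibration(name)
    if name=='wrist':
        st=st or manip.sense(); T=np.eye(4); T[:3,:3]=R.from_quat(st['tool_rot']).as_matrix(); T[:3,3]=st['tcp_pos']
        E=T@np.array(c['tool_from_camera'])
    else: E=np.array(c['extrinsics'])
    return 210/np.tan(np.radians(c['fov_y'])/2),c['cx'],c['cy'],E
def ray(name,px,st=None):
    f,cx,cy,E=cam(name,st); d=E[:3,:3]@np.array([(px[0]-cx)/f,(px[1]-cy)/f,1]); return E[:3,3],d
def at_z(name,px,z,st=None):
    o,d=ray(name,px,st); return o+d*(z-o[2])/d[2]
def proj(name,p,st=None):
    f,cx,cy,E=cam(name,st); q=np.linalg.inv(E)@np.r_[p,1]; return q[0]/q[2]*f+cx,q[1]/q[2]*f+cy
def tri(rays):
    A=0;b=0
    for o,d in rays:
        d=d/np.linalg.norm(d);M=np.eye(3)-np.outer(d,d);A=A+M;b=b+M@o
    return np.linalg.solve(A,b)
E
python3 - <<'E'
from h import *
np.set_printoptions(precision=4,suppress=True)
ims=[]
for n in ['scene','side','wrist']:
    im=manip.snapshot(n); ims.append(im)
    cv2.imwrite(f'pics/{n}0.png',im[:,:,::-1])
    _,_,_,E=cam(n); print(n,E[:3,3])
for n in ['scene','side']:
    for q in ['dial_grip','slide_top','well_left','well_mid','well_right','pin','pin_grip','pin_collar','stand_mouth','lamp','tin','mug','oil','bowl','mill','spoon','jar']:
        r=manip.mark_of(n,q)
        print(n,q,[(np.round(x['position']).tolist(),round(x['p'],2)) for x in r[:3]])
print(manip.sense())
E
```

```text
pics
scene [1.2356 0.1814 0.8897]
side [0.4335 0.9624 0.6691]
wrist [0.0777 0.6249 0.3738]
scene dial_grip [([175.0, 196.0], 0.69), ([232.0, 224.0], 0.28)]
scene slide_top [([244.0, 215.0], 0.83)]
scene well_left [([239.0, 208.0], 0.56), ([390.0, 203.0], 0.34)]
scene well_mid [([237.0, 214.0], 0.63), ([120.0, 204.0], 0.5)]
scene well_right [([235.0, 221.0], 0.68)]
scene pin [([382.0, 225.0], 0.51)]
scene pin_grip [([388.0, 202.0], 0.47)]
scene pin_collar [([386.0, 214.0], 0.67), ([391.0, 203.0], 0.15)]
scene stand_mouth [([379.0, 249.0], 0.84), ([388.0, 170.0], 0.76), ([386.0, 216.0], 0.75)]
scene lamp [([227.0, 221.0], 0.81)]
scene tin [([323.0, 234.0], 0.87)]
scene mug [([318.0, 306.0], 0.7), ([117.0, 207.0], 0.29)]
scene oil [([257.0, 296.0], 0.94), ([225.0, 223.0], 0.7)]
scene bowl [([118.0, 207.0], 0.56)]
scene mill [([164.0, 159.0], 0.64), ([385.0, 218.0], 0.3)]
scene spoon [([430.0, 278.0], 0.63), ([121.0, 207.0], 0.48)]
scene jar [([428.0, 211.0], 0.76)]
side dial_grip [([275.0, 166.0], 0.53)]
side slide_top [([268.0, 206.0], 0.85), ([190.0, 241.0], 0.49)]
side well_left [([2
[... 475 characters left out ...]
42.0], 0.57)]
side bowl [([278.0, 165.0], 0.92)]
side mill [([340.0, 171.0], 0.78), ([302.0, 324.0], 0.73)]
side spoon [([217.0, 374.0], 0.68), ([271.0, 171.0], 0.37)]
side jar [([348.0, 381.0], 0.8), ([300.0, 306.0], 0.39)]
{'t': 1.85, 'q': array([ 1.1445,  0.5275,  1.4327,  0.    ,  1.1814, -0.1785]), 'qd': array([-0.001 ,  0.0008, -0.0012, -0.0007,  0.0001, -0.0005]), 'tau': array([  0.0012, -44.2307, -17.8414,  -0.0002,   0.0008,   0.    ]), 'tcp_pos': array([0.1533, 0.6059, 0.2313]), 'tool_rot': array([ 0.1236,  0.9923,  0.    , -0.    ]), 'force': array([-0.7747, -0.0808, -0.198 ]), 'ft_torque': array([-0.0093,  0.021 , -0.0009]), 'gripper_force': 0.0, 'finger_gap': 1.0024011621050264}
```

Run:
```python
import cv2,numpy as np
a=cv2.imread('pics/scene0.png');b=cv2.imread('pics/side0.png')
a=cv2.resize(a[120:340,80:480],(800,440));cv2.imwrite('pics/a.png',a)
b=cv2.resize(b[100:400,140:440],(600,600));cv2.imwrite('pics/b.png',b)
```

```text
(no output)
```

View pics/a.png

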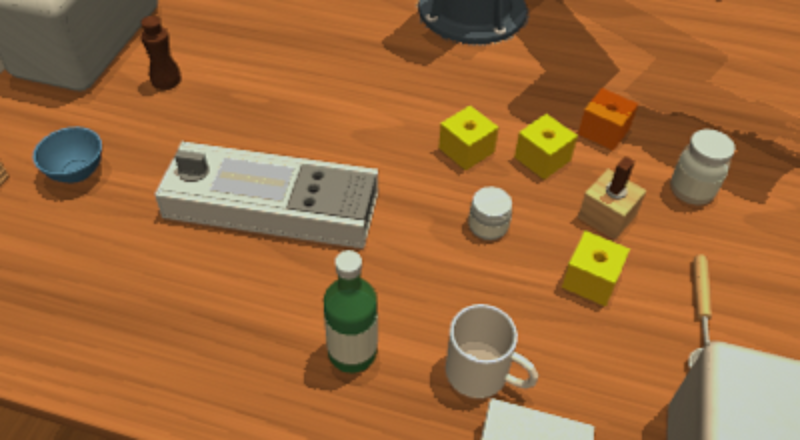

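View pics/b.png

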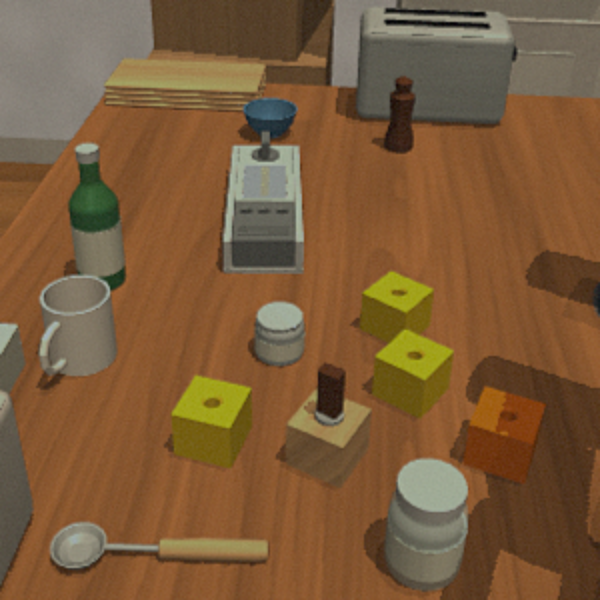

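The scene view shows the lamp with its dial at about (176,200) and the wells at (236,208-221). The pin stands in the light wood block at (388,215), with yellow and orange look-alike blocks around it. Next I triangulate.

Run:
```python
from h import *
np.set_printoptions(precision=4,suppress=True)
P={'dial_grip':((175,196),(275,166)),'slide_top':((244,215),(268,206)),'w_l':((239,208),(283,206)),'w_m':((237,214),(271,201)),'w_r':((235,221),(265,202)),'pin_grip':((388,202),(309,294)),'pin_collar':((386,214),(306,308)),'tin':((323,234),(276,275)),'mug':((318,306),(182,276)),'oil':((257,296),(189,242)),'bowl':((118,207),(278,165)),'mill':((164,159),(340,171)),'jar':((428,211),(348,381)),
'lamp':((227,221),(268,212))}
for k,(a,b) in P.items():
    print(k,tri([ray('scene',a),ray('side',b)]))
# lamp top corners at z=.052 , crop px: scale2 offset(80,120) for scene ; side offset (140,100)
for n,pts,(ox,oy),s in [('scene',[(180,144),(160,194),(378,168),(364,235)],(80,120),2),('side',[(233,147),(299,147),(302,238),(226,238)],(140,100),2)]:
    for p in pts: print(n,at_z(n,(p[0]/s+ox,p[1]/s+oy),.052)[:2])
```

```text
dial_grip [ 0.575  -0.298   0.0893]
slide_top [ 0.5695 -0.0916  0.0631]
w_l [ 0.5315 -0.1219  0.0462]
w_m [ 0.5667 -0.1148  0.0629]
w_r [ 0.5855 -0.1149  0.0566]
pin_grip [0.4351 0.2948 0.0922]
pin_collar [0.4417 0.2975 0.0534]
tin [ 0.522   0.1334 -0.    ]
mug [ 0.7499  0.165  -0.0001]
oil [ 0.7715  0.0119 -0.0017]
bowl [ 0.5889 -0.5038 -0.0034]
mill [ 0.359  -0.4602  0.0084]
jar [0.3543 0.4285 0.0091]
lamp [ 0.5735 -0.1441  0.0165]
scene [ 0.5374 -0.3392]
scene [ 0.6358 -0.3215]
scene [ 0.4982 -0.0393]
scene [ 0.6227 -0.0219]
side [ 0.6366 -0.3199]
side [ 0.5287 -0.3325]
side [ 0.5011 -0.0461]
side [ 0.604  -0.0346]
```

Call:
step_arm --targets "-350 -414 -130 70;-350 -414 -130 70;-350 -414 -130 70;-350 -414 -130 70;-350 -414 -130 70;-350 -414 -130 70;-350 -414 -130 70;-350 -414 -130 70;-350 -414 -130 70;-350 -414 -130 70;-350 -414 -130 70;-350 -414 -130 70" --gripper 0.5

```text
t: 3.05
tcp_pos: [0.3944, 0.1146, 0.3631]
tool_rot: [0.673, 0.74, 0.001, 0.003]
force: [0.6, -0.3, 0.3]
finger_gap: 0.496
gripper_force: 0.0
```

```bash
cat >> h.py <<'E'
def yaw(s): y=R.from_quat(s['tool_rot']).as_matrix()[:,1]; return np.degrees(np.arctan2(y[1],y[0]))
def go(p,yw=None):
    s=manip.sense(); Rm=R.from_quat(s['tool_rot']).as_matrix()
    d=Rm.T@(np.array(p)-s['tcp_pos'])*1000
    t=0 if yw is None else (yaw(s)-yw+90)%180-90
    print('t',round(s['t'],2),'tcp',np.round(s['tcp_pos'],4),'yaw',round(yaw(s),2),'shift',np.round(d,1),'turn',round(t,1),'rows',round(np.linalg.norm(d)/50,1), 'F',np.round(s['force'],1),'gap',round(s['finger_gap'],3))
E
python3 -c "
from h import *
go([.57,-.25,.36],5.7)"
```

```text
t 3.05 tcp [0.3944 0.1146 0.3631] yaw 5.41 shift [-379.5  140.5    4.7] turn -0.3 rows 8.1 F [ 0.6 -0.3  0.3] gap 0.496
```

Call:
step_arm --targets "-380 140 5 0;-380 140 5 0;-380 140 5 0;-380 140 5 0;-380 140 5 0;-380 140 5 0;-380 140 5 0;-380 140 5 0;-380 140 5 0;-380 140 5 0;-380 140 5 0"

```text
t: 4.15
tcp_pos: [0.5682, -0.2433, 0.3559]
tool_rot: [0.67, 0.742, 0.0, -0.001]
force: [-0.9, -0.2, -0.2]
finger_gap: 0.502
gripper_force: 0.0
```

Run:
```python
from h import *
np.set_printoptions(precision=4,suppress=True)
go([.57,-.25,.36],5.7)
s=manip.sense();im=manip.snapshot('wrist');cv2.imwrite('pics/w1.png',im[:,:,::-1])
for q,z in [('dial_grip',.077),('slide_top',.052),('well_left',.052),('well_mid',.052),('well_right',.052),('lamp',0)]:
    for r in manip.mark_of('wrist',q)[:3]: print(q,np.round(r['position']),round(r['p'],2),at_z('wrist',r['position'],z,s)[:2])
```

```text
t 4.15 tcp [ 0.5682 -0.2433  0.3559] yaw 5.86 shift [-6.8  1.1 -4.1] turn 0.2 rows 0.2 F [-0.9 -0.2 -0.2] gap 0.502
dial_grip [282. 211.] 0.89 [ 0.5797 -0.299 ]
slide_top [282.  49.] 0.69 [ 0.5574 -0.0917]
well_left [262.  74.] 0.79 [ 0.5343 -0.1235]
well_right [303.  70.] 0.61 [ 0.5879 -0.1132]
lamp [284. 106.] 0.88 [ 0.5679 -0.1594]
lamp [276. 299.] 0.43 [ 0.5902 -0.4917]
```

View pics/w1.png

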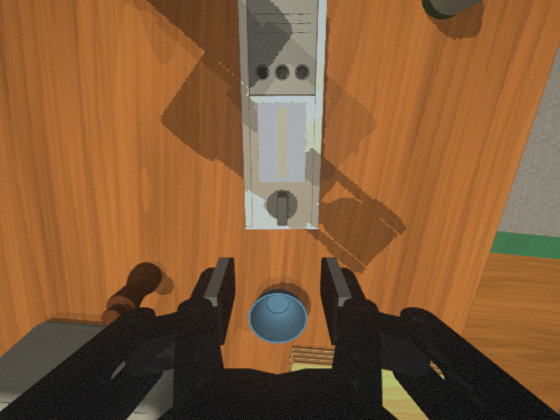

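The wrist view has the dial's disc at (282,206), with its bar pointing down the image along the lamp. The three wells are at (263,72), (282,72) and (302,72), and the lamp's -x end edge is at row 229.

Run:
```python
from h import *
np.set_printoptions(precision=4,suppress=True)
s=manip.sense()
for n,p,z in [('disc',(282,206),.056),('wl',(262.5,72),.052),('wm',(282,72),.052),('wr',(302,72),.052),('BL',(246.5,229),.052),('BR',(319,229),.052),('TL',(238.5,2),.052),('TR',(326,2),.052),('bartop far',(282,193),.086),('bar near',(283,226),.086)]:
    print(n,at_z('wrist',p,z,s)[:2])
im=cv2.imread('pics/w1.png')
c=im[180:240,240:330]; cv2.imwrite('pics/w1c.png',np.hstack([cv2.resize(c,(540,360),interpolation=2)]))
```

```text
disc [ 0.5807 -0.3004]
wl [ 0.5361 -0.1223]
wm [ 0.5614 -0.1198]
wr [ 0.5874 -0.1171]
BL [ 0.5311 -0.3433]
BR [ 0.6405 -0.3321]
TL [ 0.4998 -0.0464]
TR [ 0.6068 -0.0355]
bartop far [ 0.5774 -0.273 ]
bar near [ 0.5838 -0.3202]
```

View pics/w1c.png

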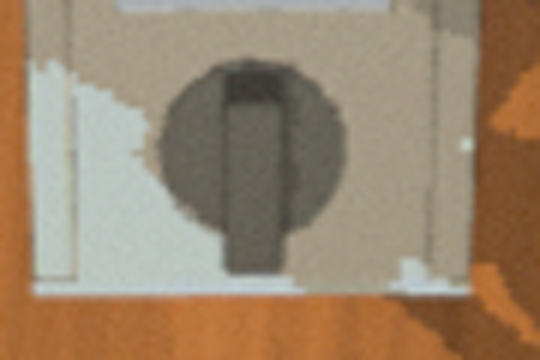

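```bash
python3 -c "
from h import *
go([.581,-.299,.061],6.2)"
```

```text
t 4.5 tcp [ 0.5686 -0.2443  0.3568] yaw 5.86 shift [-55.6   6.6 295.9] turn -0.3 rows 6.0 F [ 0.4  0.5 -0.8] gap 0.499
```

Call:
step_arm --targets "-55 7 200 0;-55 7 200 0;-55 7 200 0;-55 7 200 0;-55 7 240 0;-55 7 270 0;-55 7 296 0;-55 7 296 0;-55 7 296 0"

```text
t: 5.4
tcp_pos: [0.5814, -0.2992, 0.0606]
tool_rot: [0.67, 0.742, -0.0, -0.0]
force: [0.2, 0.1, 0.7]
finger_gap: 0.497
gripper_force: 0.0
```

```bash
python3 -c "
from h import *
go([.581,-.299,.061],6.2)"
```

```text
t 5.4 tcp [ 0.5814 -0.2992  0.0606] yaw 5.81 shift [ 0.2 -0.4 -0.4] turn -0.4 rows 0.0 F [0.2 0.1 0.7] gap 0.497
```

Call:
step_arm --targets "0 0 0 0;0 0 0 0;0 0 0 0;0 0 0 0;0 0 0 0;0 0 -3 0;0 0 -6 0;0 0 -9 0;0 0 -11 0;0 0 -11 0" --gripper 1 --squeeze 40

```text
t: 6.4
tcp_pos: [0.5801, -0.2999, 0.0718]
tool_rot: [0.67, 0.742, -0.001, -0.0]
force: [-5.1, -3.2, -0.5]
finger_gap: 0.157
gripper_force: 40.0
```

Call:
step_arm --targets "0 0 0 8;0 0 0 16;0 0 0 24;0 0 0 32;0 0 0 40;0 0 0 48;0 0 0 55;0 0 0 60;0 0 0 62;0 0 0 62"

```text
t: 7.4
tcp_pos: [0.5778, -0.2989, 0.0713]
tool_rot: [0.956, 0.292, -0.004, -0.002]
force: [-8.7, -2.3, 1.2]
finger_gap: 0.16
gripper_force: 40.9
```

```bash
python3 -c "
from h import *
go([.581,-.299,.061],6.2);print(manip.sense()['ft_torque'])"
```

```text
t 7.4 tcp [ 0.5778 -0.2989  0.0713] yaw -56.01 shift [ 2.7  1.9 10.3] turn -62.2 rows 0.2 F [-8.7 -2.3  1.2] gap 0.16
[-0.40126226  1.37831309  0.60447705]
```

Turned (yaw -56°, with stop torque felt). Next I push it in.

Call:
step_arm --targets "0 0 4 0;0 0 8 0;0 0 11 0;0 0 13 0;0 0 13 0"

```text
t: 7.9
tcp_pos: [0.5779, -0.299, 0.0624]
tool_rot: [0.956, 0.293, -0.003, -0.001]
force: [-13.6, 0.7, 21.4]
finger_gap: 0.152
gripper_force: 43.6
```

```bash
python3 -c "
from h import *
go([.581,-.299,.061],6.2);print(manip.sense()['ft_torque'])"
```

```text
t 7.9 tcp [ 0.5779 -0.299   0.0624] yaw -55.95 shift [2.6 1.7 1.4] turn -62.1 rows 0.1 F [-13.6   0.7  21.4] gap 0.152
[0.11994098 2.36330163 0.59727966]
```

Call:
step_arm --targets "0 0 -1 0;0 0 -1 0;0 0 -1 0;0 0 -1 0;0 0 -50 0;0 0 -100 0;0 0 -150 0;0 0 -200 0;0 0 -200 0;0 0 -200 0" --gripper 0.5

```text
t: 8.9
tcp_pos: [0.5821, -0.2994, 0.2599]
tool_rot: [0.957, 0.291, 0.001, 0.001]
force: [0.5, 1.7, 0.1]
finger_gap: 0.502
gripper_force: 0.0
```

Run:
```python
from h import *
np.set_printoptions(precision=4,suppress=True)
go([.43,.21,.32])
im=manip.snapshot('scene');print(manip.mark_of('scene','dial_grip')[:1])
s=manip.sense();w=manip.snapshot('wrist')
im2=manip.snapshot('side')
a=cv2.resize(im[150:250,140:280],(560,400),interpolation=2);b=cv2.resize(im2[140:240,240:300],(240,400),interpolation=2)
cv2.imwrite('pics/d2.png',np.hstack([a,b])[:,:,::-1])
for r in manip.mark_of('wrist','dial_grip')[:2]: print(np.round(r['position']),at_z('wrist',r['position'],.077,s))
```

```text
t 8.9 tcp [ 0.5821 -0.2994  0.2599] yaw -56.18 shift [ 157.3 -507.7  -61.5] turn 0 rows 10.7 F [0.5 1.7 0.1] gap 0.502
[{'position': [174.0, 198.4], 'p': 0.7}]
[277. 186.] [ 0.5807 -0.297   0.077 ]
```

View pics/d2.png

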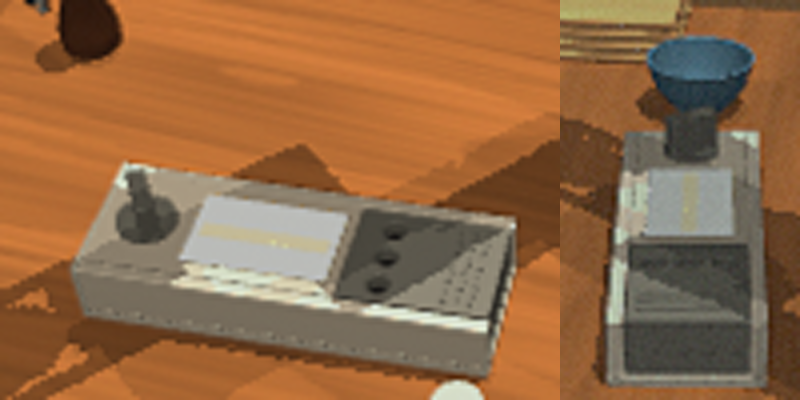

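The dial bar is now turned about 60° and sits down in the lamp. The slide is unchanged. Next I move to the pin.

```bash
python3 -c "
from h import *
go([.44,.33,.32],0)"
```

```text
t 9.15 tcp [ 0.5804 -0.2986  0.2559] yaw -56.2 shift [ 232.9 -600.7  -61.9] turn -56.2 rows 12.9 F [-0.7 -0.1 -0. ] gap 0.499
```

Call:
step_arm --targets "233 -600 -62 -56;233 -600 -62 -56;233 -600 -62 -56;233 -600 -62 -56;233 -600 -62 -56;233 -600 -62 -56;233 -600 -62 -56;233 -600 -62 -56;233 -600 -62 -56;233 -600 -62 -56;233 -600 -62 -56;233 -600 -62 -56"

```text
t: 10.35
tcp_pos: [0.45, 0.2855, 0.3149]
tool_rot: [0.708, 0.706, -0.001, -0.0]
force: [1.0, 0.1, 0.4]
finger_gap: 0.499
gripper_force: 0.0
```

Call:
step_arm --targets "0 0 0 0;0 0 0 0"

```text
t: 10.55
tcp_pos: [0.4503, 0.2845, 0.3147]
tool_rot: [0.707, 0.707, -0.001, -0.0]
force: [0.7, 0.5, -0.6]
finger_gap: 0.496
gripper_force: 0.0
```

Run:
```python
from h import *
np.set_printoptions(precision=4,suppress=True)
go([.44,.33,.32],0)
s=manip.sense();w=manip.snapshot('wrist')
for q,z in [('pin_grip',.091),('pin_collar',.056),('stand_mouth',.056),('pin',.011)]:
    for r in manip.mark_of('wrist',q)[:3]: print(q,np.round(r['position']),round(r['p'],2),at_z('wrist',r['position'],z,s))
c=np.array(proj('wrist',[.44,.296,.08],s)).astype(int);print(c)
y,x=np.clip(c[1]-60,0,299),np.clip(c[0]-80,0,399)
print(x,y);cv2.imwrite('pics/p1.png',cv2.resize(w[y:y+120,x:x+160],(800,600),interpolation=2)[:,:,::-1])
```

```text
t 10.55 tcp [0.4503 0.2845 0.3147] yaw -0.02 shift [ 45.5 -10.3  -5.3] turn -0.0 rows 0.9 F [ 0.7  0.5 -0.6] gap 0.496
pin_grip [272. 166.] 0.92 [0.4426 0.2997 0.091 ]
pin_collar [275. 161.] 0.82 [0.4459 0.2998 0.056 ]
stand_mouth [371. 168.] 0.95 [0.5689 0.2908 0.056 ]
stand_mouth [207. 242.] 0.92 [0.3514 0.1883 0.056 ]
stand_mouth [274. 157.] 0.83 [0.4443 0.3043 0.056 ]
pin [274. 158.] 0.79 [0.4436 0.2971 0.011 ]
[269 167]
189 107
```

View pics/p1.png

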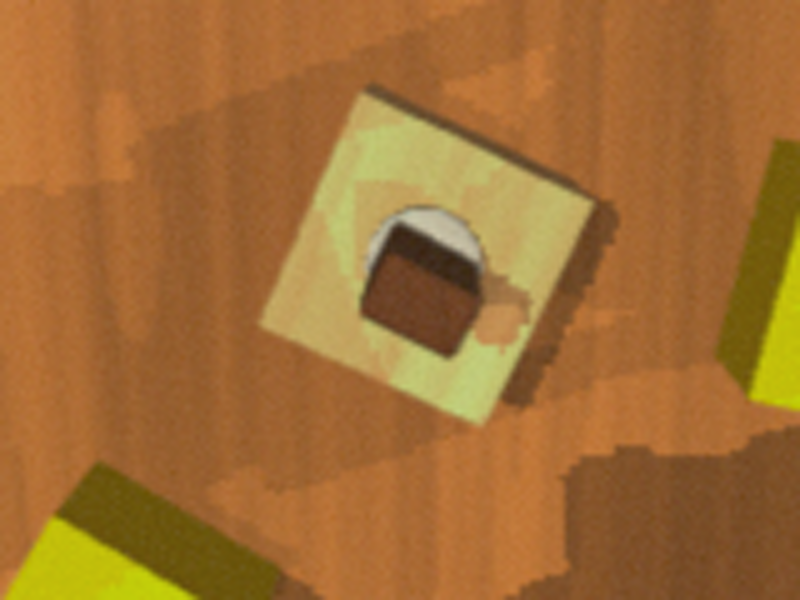

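The pin's handle top is at about (273,168) in the wrist image. The stand's centre is about (274.4,159), with its sides turned about 25°, and the pin stands in the light wood block.

Run:
```python
from h import *
np.set_printoptions(precision=4,suppress=True)
s=manip.sense()
g=lambda x,y,z:at_z('wrist',(189+x/5,107+y/5),z,s)
B=[g(*p,.056) for p in [(368,92),(597,203),(480,425),(262,325)]]
print('block',np.mean(B,0),[np.linalg.norm(B[i]-B[i-1]) for i in range(4)],[np.degrees(np.arctan2(*(B[i]-B[i-1])[1::-1])) for i in range(4)])
H=[g(*p,.117) for p in [(386,250),(481,292),(455,358),(362,315)]]
print('top',np.mean(H,0),[np.linalg.norm(H[i]-H[i-1]) for i in range(4)],[np.degrees(np.arctan2(*(H[i]-H[i-1])[1::-1])) for i in range(4)])
print('collar',g(427,262,.062))
a,b=g(362,315,.117),g(455,358,.117);yw=np.degrees(np.arctan2(*(b-a)[1::-1]))+90
print(yw);go([.4445,.300,.16],yw)
```

```text
block [0.447 0.299 0.056] [np.float64(0.06448435424946058), np.float64(0.06324209561693153), np.float64(0.06444706911562331), np.float64(0.06227655312658697)] [np.float64(63.74690482434197), np.float64(-25.62532532094292), np.float64(-117.11203656086963), np.float64(154.42537654204568)]
top [0.4465 0.2997 0.117 ] [np.float64(0.01511514478389591), np.float64(0.022442120434118137), np.float64(0.015617649729422707), np.float64(0.02243117716040394)] [np.float64(68.73891424576347), np.float64(-24.22541227266529), np.float64(-111.41754068029717), np.float64(154.48716767994887)]
collar [0.4472 0.3005 0.062 ]
64.48716767994888
t 10.8 tcp [0.4516 0.2822 0.3154] yaw -0.35 shift [ 17.9  -7.1 155.4] turn -64.8 rows 3.1 F [0.1 1.  1. ] gap 0.5
```

Call:
step_arm --targets "17 -5 60 -8;17 -5 120 -16;17 -5 120 -24;17 -5 120 -32;17 -5 120 -40;17 -5 120 -48;17 -5 120 -56;17 -5 120 -65;17 -5 160 -65;17 -5 200 -65;17 -5 230 -65;17 -5 243 -65"

```text
t: 12.0
tcp_pos: [0.4453, 0.2988, 0.0703]
tool_rot: [0.219, 0.976, -0.001, -0.002]
force: [-0.5, -0.5, 0.2]
finger_gap: 0.5
gripper_force: 0.0
```

Call:
step_arm --targets "0 0 0 0;0 0 0 0"

```text
t: 12.2
tcp_pos: [0.4473, 0.3005, 0.0736]
tool_rot: [0.219, 0.976, 0.0, 0.001]
force: [0.5, 0.6, 0.1]
finger_gap: 0.501
gripper_force: 0.0
```

Run:
```python
from h import *
go([.4468,.2997,.072],65)
```

```text
t 12.2 tcp [0.4473 0.3005 0.0736] yaw 64.75 shift [ 0.1 -1.   1.6] turn -0.3 rows 0.0 F [0.5 0.6 0.1] gap 0.501
```

Call:
step_arm --targets "0 0 0 0;0 0 0 0;0 0 0 0;0 0 0 0;0 0 0 0;0 0 0 0" --gripper 1 --squeeze 80

```text
t: 12.8
tcp_pos: [0.4474, 0.3012, 0.0745]
tool_rot: [0.218, 0.976, 0.001, 0.002]
force: [0.5, 0.1, 6.7]
finger_gap: 0.172
gripper_force: 78.5
```

Run:
```python
from h import *
go([.5614,-.1198,.16],96.2)
```

```text
t 12.8 tcp [0.4474 0.3012 0.0745] yaw 64.82 shift [-282.5 -332.3  -85.6] turn -31.4 rows 8.9 F [0.5 0.1 6.7] gap 0.172
```

Call:
step_arm --targets "0 0 -20 0;0 0 -60 0;0 0 -100 0;-282 -332 -100 -31;-282 -332 -100 -31;-282 -332 -100 -31;-282 -332 -100 -31;-282 -332 -100 -31;-282 -332 -100 -31;-282 -332 -100 -31;-282 -332 -100 -31;-282 -332 -100 -31"

```text
t: 14.0
tcp_pos: [0.5584, -0.1153, 0.1733]
tool_rot: [-0.051, 0.999, -0.0, 0.0]
force: [1.3, 0.5, -0.6]
finger_gap: 0.179
gripper_force: 78.0
```

Call:
step_arm --targets "0 0 0 0;0 0 0 0;0 0 0 0"

```text
t: 14.3
tcp_pos: [0.5574, -0.1121, 0.1727]
tool_rot: [-0.051, 0.999, 0.001, -0.001]
force: [0.1, 0.0, -0.9]
finger_gap: 0.174
gripper_force: 78.2
```

Run:
```python
from h import *
go([.5614,-.1198,.14],96.2)
s=manip.sense();w=manip.snapshot('wrist');manip.snapshot('scene');manip.snapshot('side')
for c in ['wrist','scene','side']:
  for q,z in [('pin',0.112),('well_left',.052),('well_mid',.052),('well_right',.052)]:
    for r in manip.mark_of(c,q)[:2]: print(c,q,np.round(r['position'],1),round(r['p'],2),np.round(at_z(c,r['position'],z,s),4))
cv2.imwrite('pics/q1.png',w[:,:,::-1])
```

```text
t 14.3 tcp [ 0.5574 -0.1121  0.1727] yaw 95.84 shift [-3.3 -8.1 32.7] turn -0.4 rows 0.7 F [ 0.1  0.  -0.9] gap 0.174
wrist pin [275.5 224.2] 0.89 [ 0.5542 -0.1136  0.112 ]
wrist pin [525.8 169.7] 0.34 [0.5002 0.0448 0.112 ]
wrist well_left [268.3 179.5] 0.9 [ 0.5363 -0.1218  0.052 ]
wrist well_mid [269.8 207.7] 0.85 [ 0.5611 -0.1182  0.052 ]
wrist well_right [271.6 234.2] 0.83 [ 0.5857 -0.1142  0.052 ]
scene pin [240.5 200.6] 0.56 [ 0.5615 -0.1023  0.112 ]
scene well_left [238.1 206.5] 0.79 [ 0.5338 -0.123   0.052 ]
scene well_left [233.  188.6] 0.42 [ 0.4688 -0.1629  0.052 ]
scene well_mid [238.  214.1] 0.96 [ 0.5617 -0.1133  0.052 ]
scene well_mid [233.9 223.7] 0.18 [ 0.5987 -0.1122  0.052 ]
scene well_right [231.  222.5] 0.8 [ 0.597  -0.1215  0.052 ]
side pin [273.1 187.8] 0.48 [ 0.5574 -0.1091  0.112 ]
side well_left [282.5 205.1] 0.8 [ 0.5315 -0.12    0.052 ]
side well_mid [271.  202.2] 0.6 [ 0.5664 -0.1332  0.052 ]
side well_mid [276.6 276.5] 0.27 [0.5137 0.2039 0.052 ]
side well_right [262.5 203.9] 0.87 [ 0.5896 -0.1205  0.052 ]
side well_right [219.5 374.9] 0.46 [0.5825 0.4783 0.052 ]
```

View pics/q1.png

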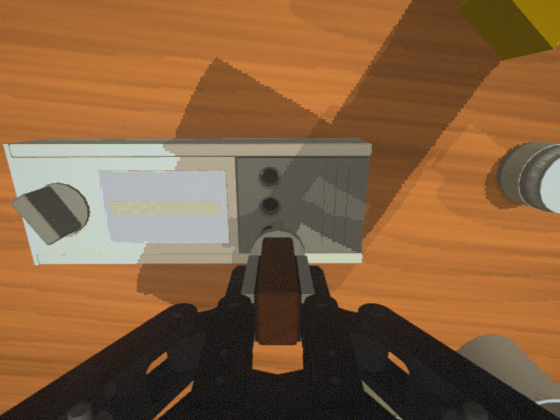

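The wrist view shows the wells at (269,176) and (270,205). The third is half hidden by the pin's collar near (271,232). The dial bar is turned off.

Run:
```python
from h import *
s=manip.sense()
print([np.round(at_z('wrist',p,.052,s)[:2],4) for p in [(268.7,176),(270,205),(237,250),(235,157)]])
Rm=R.from_quat(s['tool_rot']).as_matrix()
for dz in [-.043,-.063+.051,.0]: print(dz,np.round(proj('wrist',s['tcp_pos']+Rm[:,2]*dz,s),1))
go([.5612,-.1190,.125],96.2)
```

```text
[array([ 0.5344, -0.1231]), array([ 0.5598, -0.1196]), array([ 0.6055, -0.1456]), array([ 0.5213, -0.1525])]
-0.043 [277.2 326.9]
-0.012000000000000004 [277.2 283.9]
0.0 [277.2 271.5]
t 15.05 tcp [ 0.5583 -0.1134  0.1728] yaw 95.79 shift [-2.3 -5.8 47.8] turn -0.4 rows 1.0 F [ 1.2 -0.3  0.4] gap 0.175
```

Call:
step_arm --targets "-2 -6 20 0;-2 -6 40 0;-2 -6 46 0;-2 -6 46 0;-2 -6 50 0;-2 -6 55 0;-2 -6 60 0;-2 -6 64 0;-2 -6 64 0"

```text
t: 15.95
tcp_pos: [0.5605, -0.119, 0.1083]
tool_rot: [-0.051, 0.999, 0.0, -0.001]
force: [-0.2, 1.0, -1.2]
finger_gap: 0.176
gripper_force: 78.2
```

Run:
```python
from h import *
go([.5607,-.1192,.1],96.2)
```

```text
t 15.95 tcp [ 0.5605 -0.119   0.1083] yaw 95.8 shift [-0.2 -0.2  8.3] turn -0.4 rows 0.2 F [-0.2  1.  -1.2] gap 0.176
```

Call:
step_arm --targets "0 0 2 0;0 0 4 0;0 0 6 0;0 0 8 0;0 0 8 0"

```text
t: 16.45
tcp_pos: [0.5613, -0.1192, 0.1031]
tool_rot: [-0.051, 0.999, -0.0, 0.001]
force: [-2.6, 2.3, 13.5]
finger_gap: 0.177
gripper_force: 80.5
```

Run:
```python
from h import *
go([.5607,-.1192,.1],96.2)
```

```text
t 16.45 tcp [ 0.5613 -0.1192  0.1031] yaw 95.81 shift [0.6 0.1 3.1] turn -0.4 rows 0.1 F [-2.6  2.3 13.5] gap 0.177
```

Call:
step_arm --targets "0 0 -12 0;0 0 -24 0;0 0 -24 0;13 0 -24 0;26 0 -24 0;26 0 -24 0;26 0 -24 0;26 0 -18 0;26 0 -13 0;26 0 -9 0;26 0 -9 0"

```text
t: 17.55
tcp_pos: [0.5347, -0.1215, 0.1089]
tool_rot: [-0.051, 0.999, 0.0, -0.001]
force: [0.9, 0.3, -0.4]
finger_gap: 0.183
gripper_force: 78.3
```

Call:
step_arm --targets "0 0 2 0;0 0 4 0;0 0 6 0;0 0 9 0;0 0 9 0"

```text
t: 18.05
tcp_pos: [0.5355, -0.1219, 0.103]
tool_rot: [-0.051, 0.999, -0.0, 0.001]
force: [-2.3, 1.5, 14.6]
finger_gap: 0.176
gripper_force: 80.6
```

Run:
```python
from h import *
go([.5349,-.1220,.09],96.2)
```

```text
t 18.05 tcp [ 0.5355 -0.1219  0.103 ] yaw 95.81 shift [ 0.6 -0.  13. ] turn -0.4 rows 0.3 F [-2.3  1.5 14.6] gap 0.176
```

Call:
step_arm --targets "0 0 -12 0;0 0 -24 0;0 0 -24 0;-25 0 -24 0;-52 0 -24 0;-52 0 -24 0;-52 0 -24 0;-52 0 -24 0;-52 0 -18 0;-52 0 -13 0;-52 0 -9 0;-52 0 -9 0"

```text
t: 19.25
tcp_pos: [0.586, -0.1163, 0.1089]
tool_rot: [-0.05, 0.999, 0.0, -0.001]
force: [0.4, -0.0, -0.6]
finger_gap: 0.181
gripper_force: 78.3
```

Call:
step_arm --targets "0 0 2 0;0 0 4 0;0 0 6 0;0 0 9 0;0 0 9 0"

```text
t: 19.75
tcp_pos: [0.587, -0.1166, 0.1009]
tool_rot: [-0.051, 0.999, -0.0, 0.0]
force: [-0.4, 0.6, 3.3]
finger_gap: 0.178
gripper_force: 78.6
```

Run:
```python
from h import *
go([.5865,-.1164,.09],96.2)
```

```text
t 19.75 tcp [ 0.587  -0.1166  0.1009] yaw 95.8 shift [ 0.5  0.2 10.9] turn -0.4 rows 0.2 F [-0.4  0.6  3.3] gap 0.178
```

Call:
step_arm --targets "0 0 2 0;0 0 4 0;0 0 6 0;0 0 6 0;0 0 6 0"

```text
t: 20.25
tcp_pos: [0.587, -0.1166, 0.0954]
tool_rot: [-0.051, 0.999, -0.0, 0.0]
force: [-0.9, 0.3, 5.9]
finger_gap: 0.177
gripper_force: 79.4
```

Call:
step_arm --targets "0 4 0 0;0 10 0 0;0 16 0 0;0 22 0 0;0 28 0 0;0 34 0 0;0 40 0 0;0 46 0 0;0 52 0 0;0 58 0 0;0 64 0 0;0 68 0 0"

```text
t: 21.45
tcp_pos: [0.5812, -0.0495, 0.0956]
tool_rot: [-0.051, 0.999, -0.001, 0.001]
force: [0.3, -2.8, 6.3]
finger_gap: 0.178
gripper_force: 79.1
```

Run:
```python
from h import *
go([.587-.072*.108,-.1166+.072*.994,.095],96.2)
```

```text
t 21.45 tcp [ 0.5812 -0.0495  0.0956] yaw 95.85 shift [1.5 4.6 0.6] turn -0.3 rows 0.1 F [ 0.3 -2.8  6.3] gap 0.178
```

Call:
step_arm --targets "0 2 0 0;0 4 0 0;0 6 0 0;0 7 0 0;0 7 0 0"

```text
t: 21.95
tcp_pos: [0.5804, -0.0425, 0.0956]
tool_rot: [-0.051, 0.999, -0.001, 0.001]
force: [0.3, -2.3, 6.4]
finger_gap: 0.178
gripper_force: 79.1
```

Run:
```python
from h import *
s=manip.sense()
manip.snapshot('wrist');manip.snapshot('side');im=manip.snapshot('scene')
for c in ['wrist','scene','side']:
  for q in ['slide_top','well_left','well_mid']:
    for r in manip.mark_of(c,q)[:1]: print(c,q,np.round(r['position'],1),round(r['p'],2),np.round(at_z(c,r['position'],.052,s),4))
cv2.imwrite('pics/s2.png',cv2.resize(im[130:280,140:340],(800,600),interpolation=2)[:,:,::-1])
```

```text
wrist slide_top [314.1 199.8] 0.94 [ 0.5529 -0.0227  0.052 ]
wrist well_left [270.5 155.3] 0.96 [ 0.5286 -0.0519  0.052 ]
wrist well_mid [267.9 197.9] 0.65 [ 0.5546 -0.051   0.052 ]
scene slide_top [271.8 218.7] 0.63 [ 0.5504 -0.0153  0.052 ]
scene well_left [261.7 208.6] 0.59 [ 0.5218 -0.0545  0.052 ]
scene well_mid [259.4 217.4] 0.94 [ 0.5559 -0.0506  0.052 ]
side slide_top [271.4 222. ] 0.65 [ 0.5524 -0.0248  0.052 ]
side well_left [280.3 217.4] 0.59 [ 0.5309 -0.0513  0.052 ]
side well_mid [270.2 214.9] 0.66 [ 0.5601 -0.0615  0.052 ]
```

View pics/s2.png

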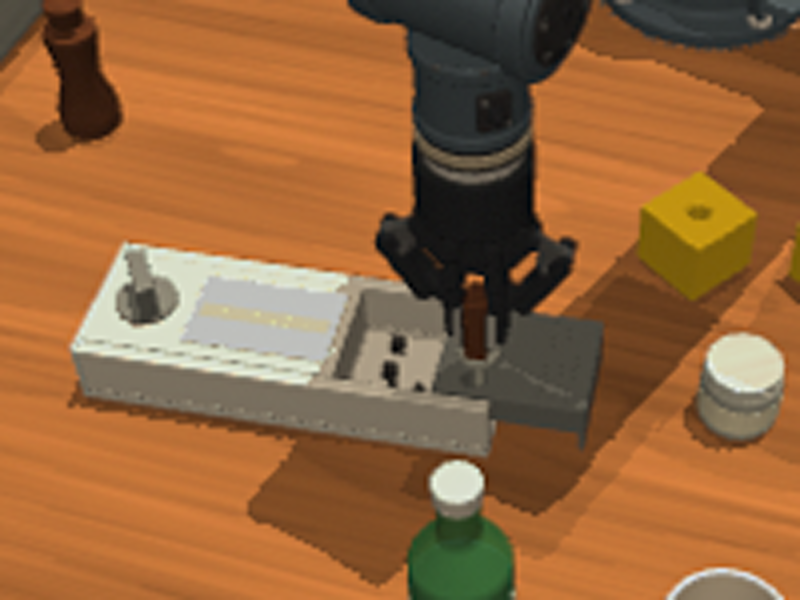

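The slide is out by about 68 mm, with the dial still off. I give it a small final push to the stop, then lift the pin.

Call:
step_arm --targets "0 2 0 0;0 4 0 0;0 4 0 0;0 1 0 0;0 1 0 0;0 1 -20 0;0 1 -60 0;0 1 -80 0;0 1 -80 0;0 1 -80 0"

```text
t: 23.55
tcp_pos: [0.5784, -0.0404, 0.174]
tool_rot: [-0.051, 0.999, 0.0, -0.001]
force: [0.3, 0.7, -0.5]
finger_gap: 0.18
gripper_force: 78.7
```

Run:
```python
from h import *
go([.4474,.3008,.174],64.8)
```

```text
t 23.55 tcp [ 0.5784 -0.0404  0.174 ] yaw 95.81 shift [ 95.8 352.7   0.5] turn 31.0 rows 7.3 F [ 0.3  0.7 -0.5] gap 0.18
```

Call:
step_arm --targets "96 353 0 31;96 353 0 31;96 353 0 31;96 353 0 31;96 353 0 31;96 353 0 31;96 353 0 31;96 353 0 31;96 353 0 31;96 353 0 31;96 353 0 31;96 353 0 31"

```text
t: 24.75
tcp_pos: [0.4483, 0.2993, 0.1743]
tool_rot: [0.219, 0.976, -0.0, -0.0]
force: [0.1, -0.1, -0.5]
finger_gap: 0.178
gripper_force: 78.6
```

Run:
```python
from h import *
go([.4474,.3008,.135],64.8)
s=manip.sense();w=manip.snapshot('wrist');
print(manip.mark_of('wrist','stand_mouth')[:4])
cv2.imwrite('pics/r1.png',w[:,:,::-1])
```

```text
t 24.75 tcp [0.4483 0.2993 0.1743] yaw 64.68 shift [ 1.5  1.  39.3] turn -0.1 rows 0.8 F [ 0.1 -0.1 -0.5] gap 0.178
[{'position': [6.4, 235.3], 'p': 0.77}, {'position': [275.0, 194.5], 'p': 0.66}]
```

View pics/r1.png

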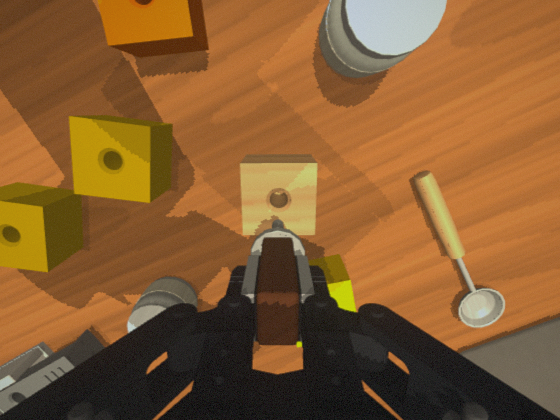

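The stand's hole is at (279,198), and the pin's tip is just in view near (277,222).

Run:
```python
from h import *
s=manip.sense()
print(at_z('wrist',(279,198),.056,s), at_z('wrist',(277.5,222),.112,s), proj('wrist',s['tcp_pos']-[0,0,.0625],s))
go([.4474,.3008,.135],64.8)
```

```text
[0.4435789  0.30319173 0.056     ] [0.44471346 0.30128755 0.112     ] (np.float64(277.4600497003213), np.float64(227.74821907045788))
t 24.85 tcp [0.4485 0.2995 0.1747] yaw 64.68 shift [ 1.5  0.7 39.7] turn -0.1 rows 0.8 F [-0.4  0.  -1.3] gap 0.171
```

Call:
step_arm --targets "1.6 1 20 0;1.6 1 40 0;1.6 1 48 0;1.6 1 54 0;1.6 1 60 0;1.6 1 68 0;1.6 1 76 0;1.6 1 84 0;1.6 1 92 0;1.6 1 97 0;1.6 1 97 0"

```text
t: 25.95
tcp_pos: [0.4464, 0.3019, 0.0769]
tool_rot: [0.218, 0.976, -0.001, -0.001]
force: [0.6, 0.8, -0.2]
finger_gap: 0.176
gripper_force: 78.6
```

Run:
```python
from h import *
go([.4474,.3008,.0735],64.8)
```

```text
t 25.95 tcp [0.4464 0.3019 0.0769] yaw 64.8 shift [-1.4 -0.6  3.4] turn 0.0 rows 0.1 F [ 0.6  0.8 -0.2] gap 0.176
```

In the hole with no force. I lower it to contact, release and retreat.

Call:
step_arm --targets "0 0 1.5 0;0 0 3 0;0 0 3.5 0;0 0 3.5 0"

```text
t: 26.35
tcp_pos: [0.447, 0.3022, 0.0745]
tool_rot: [0.218, 0.976, 0.0, 0.0]
force: [-0.2, -0.2, -0.4]
finger_gap: 0.177
gripper_force: 78.9
```

Call:
step_arm --targets "0 0 0 0;0 0 0 0;0 0 0 0;0 0 0 0;0 0 0 0;0 0 -20 0;0 0 -60 0;0 0 -110 0;0 0 -160 0;0 0 -190 0;0 0 -190 0;0 0 -190 0" --gripper 0.5

```text
t: 27.55
tcp_pos: [0.4467, 0.3021, 0.2647]
tool_rot: [0.218, 0.976, 0.0, 0.0]
force: [0.1, 0.3, -0.7]
finger_gap: 0.501
gripper_force: 0.0
```

Run:
```python
from h import *
go([.4474,.3008,.0735],64.8)
s=manip.sense();w=manip.snapshot('wrist');a=manip.snapshot('side');b=manip.snapshot('scene')
for c in ['wrist','side','scene']:
  for q,z in [('pin_grip',.091),('pin_collar',.056)]:
    for r in manip.mark_of(c,q)[:1]: print(c,q,np.round(r['position']),round(r['p'],2),at_z(c,r['position'],z,s))
t=cv2.resize(a[180:360,200:360],(400,450),interpolation=2)
u=cv2.resize(b[150:290,150:275],(400,450),interpolation=2)
cv2.imwrite('pics/f.png',np.hstack([t,u])[:,:,::-1])
```

```text
t 27.55 tcp [0.4467 0.3021 0.2647] yaw 64.8 shift [ -1.   -1.  191.2] turn 0.0 rows 3.8 F [ 0.1  0.3 -0.7] gap 0.501
wrist pin_grip [275. 188.] 0.72 [0.44422837 0.30066994 0.091     ]
wrist pin_collar [280. 180.] 0.57 [0.44620643 0.30610824 0.056     ]
side pin_grip [304. 295.] 0.57 [0.44866763 0.30366652 0.091     ]
side pin_collar [305. 309.] 0.76 [0.44408221 0.30594878 0.056     ]
scene pin_collar [387. 216.] 0.46 [0.44797778 0.29930069 0.056     ]
```

View pics/f.png

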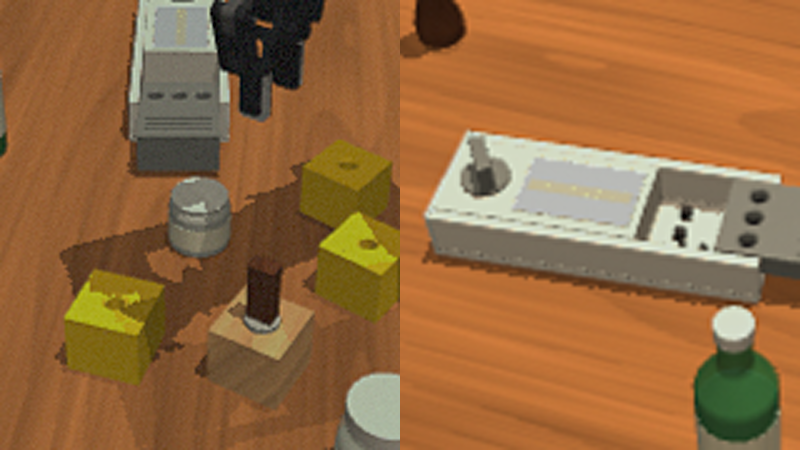

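The pin stands upright in its stand with its collar on the wood, the slide is out, the dial is off, and nothing else has moved.

```bash
python3 -c "
from h import *
print(manip.sign_off())"
```

```text
the job is handed in; nothing more can be done
None
```

The job is handed in: the lamp's dial is off and pushed in, the battery slide is out about 70 mm (the release was in the right-hand well), and the pin is back upright in its stand. No bystander appeared to have moved. Sign-off returned no verdict.

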